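# Pack the paint kit at the classroom table

### The job

Put the four flat-capped paint pots away in the plywood kit tray, each standing upright on the tray's floor inside the well made for its shape and size: small, medium and large round pots in the small, medium and large round wells, the square pot in the square well. Leave the two glue bottles, the look-alikes with pointed nozzles, standing where they are, and knock nothing over.

Things in the scene. Friction and masses are not known exactly. Their poses are not given: they have to be found in the camera images.
- pot_small_c (a point): small round paint pot: white plastic cylinder 32 mm in diameter and 60 mm tall over all, with a flat white screw cap of nearly the same diameter, about 50 g. The point is its centre, 30 mm above its base; z is up. Stands upright on a grey craft mat 3 mm thick, about 110 mm from its neighbours.
- pot_medium_c (a point): medium round paint pot: white plastic cylinder 44 mm in diameter and 64 mm tall over all, with a flat white screw cap of nearly the same diameter, about 90 g. The point is its centre, 32 mm above its base; z is up. Stands upright on a grey craft mat 3 mm thick, about 110 mm from its neighbours.
- pot_large_c (a point): large round paint pot: white plastic cylinder 56 mm in diameter and 66 mm tall over all, with a flat white screw cap of nearly the same diameter, about 140 g. The point is its centre, 33 mm above its base; z is up. Stands upright on a grey craft mat 3 mm thick, about 110 mm from its neighbours.
- pot_square_c (a point): square paint pot: white plastic, 40 x 40 mm in plan and 62 mm tall over all, with a flat square white cap (38 mm), about 90 g. The point is its centre, 31 mm above its base; x and y are square to its sides, z is up. Stands upright on a grey craft mat 3 mm thick, about 110 mm from its neighbours.
- glue_small_c (a point): small glue bottle, a look-alike: white round plastic body 32 mm in diameter and 46 mm tall, with a white top that tapers to a pointed nozzle, 82 mm tall over all. The point is half-way up, 41 mm above its base; z is up. Stays where it stands on the mat, among the pots.
- glue_medium_c (a point): medium glue bottle, a look-alike: white round plastic body 44 mm in diameter and 46 mm tall, with a white top that tapers to a pointed nozzle, 82 mm tall over all. The point is half-way up, 41 mm above its base; z is up. Stays where it stands on the mat, among the pots.
- well_small: small round well, for the small round pot: wooden collar 8 mm high, 46 mm inside diameter, 5 mm thick. Fixed to the kit tray (plywood, 232 mm square, walls 24 mm high, 6 mm floor; does not shift). The wells stand two by two, 105 mm apart, in any arrangement. The origin is the well's centre on the tray's floor, where the pot stands; z is up, x and y along the tray's walls.
- well_medium: medium round well, for the medium round pot: wooden collar 8 mm high, 58 mm inside diameter, 5 mm thick. Fixed to the kit tray (plywood, 232 mm square, walls 24 mm high, 6 mm floor; does not shift). The wells stand two by two, 105 mm apart, in any arrangement. The origin is the well's centre on the tray's floor, where the pot stands; z is up, x and y along the tray's walls.
- well_large: large round well, for the large round pot: wooden collar 8 mm high, 70 mm inside diameter, 5 mm thick. Fixed to the kit tray (plywood, 232 mm square, walls 24 mm high, 6 mm floor; does not shift). The wells stand two by two, 105 mm apart, in any arrangement. The origin is the well's centre on the tray's floor, where the pot stands; z is up, x and y along the tray's walls.
- well_square: square well, for the square pot: square wooden collar 8 mm high, 54 x 54 mm inside, 5 mm thick. Fixed to the kit tray (plywood, 232 mm square, walls 24 mm high, 6 mm floor; does not shift). The wells stand two by two, 105 mm apart, in any arrangement. The origin is the well's centre on the tray's floor, where the pot stands; z is up, x and y along the tray's walls.
Mind the look-alikes: they are no part of the job. Leave any purple look-alike of the part that bears pot_large_c alone.

How it is judged (in metres and radians):
At the end, for the whole second after the job is handed in: Each of the four pots stands at rest in its own well: centre within 10 mm of the well's centre seen from above, base within 4 mm of the tray's floor, tilted less than 0.12 rad. Both glue bottles stand upright (within 0.12 rad) and within 25 mm of where they started (horizontal distance between pot_small_c and well_small below 0.01 m and z of pot_small_c in the frame of well_small below 0.034 m and angle between each of pot_small_c, pot_medium_c, pot_large_c, pot_square_c, glue_small_c, glue_medium_c's own z axis and vertical below 0.12 rad and linear speed of each of pot_small, pot_medium, pot_large, pot_square below 0.02 m/s and horizontal distance between pot_medium_c and well_medium below 0.01 m and z of pot_medium_c in the frame of well_medium below 0.036 m and horizontal distance between pot_large_c and well_large below 0.01 m and z of pot_large_c in the frame of well_large below 0.037 m and horizontal distance between pot_square_c and well_square below 0.01 m and z of pot_square_c in the frame of well_square below 0.035 m and distance of each of glue_small_c, glue_medium_c from where it was at the start of the episode below 0.025 m); the robot touches nothing.
It fails at once if the small glue bottle was moved by more than 25 mm or knocked over (distance of glue_small_c from where it was at the start of the episode above 0.025 m or angle between glue_small_c's own z axis and vertical above 0.5 rad).
It fails at once if the medium glue bottle was moved by more than 25 mm or knocked over (distance of glue_medium_c from where it was at the start of the episode above 0.025 m or angle between glue_medium_c's own z axis and vertical above 0.5 rad).
It fails at once if a paint pot was knocked over (angle between any of pot_small_c, pot_medium_c, pot_large_c, pot_square_c's own z axis and vertical above 1 rad).
It also fails if it takes over 112 s, if anything falls off the work surface, if the arm or the gripper's body presses on something with over 40 N, if the wrist force passes 120 N, or if a joint passes its speed limit or range.

### The arm

A 6-joint arm with a two-finger parallel gripper is mounted at the origin on the work surface. World frame = base frame: x ahead of the robot, y to its left, z up, the work surface at z = 0. Lengths are in m, angles in degrees, forces in N, time in s.
With the tool pointing down it reaches from about 0.25 to 0.725 m from the base axis. Payload 9.7 kg.
Tool frame: the origin (TCP) lies midway between the tips of the shut fingers; the grasp point (between the pads) lies bot.hold_point_z behind it (bot.hold_point_z is the distance from the TCP to the grasp point, in m); z points along the fingers, y is the line along which they close (so a half turn about z gives the same grasp; the last joint's range is limited). The gripper opens to 85 mm and grips with 20 to 120 N. Pads are 22 mm wide; open, the fingers measure 114 mm over their backs; the gripper's body (76 mm by 85 mm) begins 54 mm behind the grasp point. The pads swing forward as they close: fully open they stand 13 mm farther back than shut.
Start: joints at [-76.433, 4.979, 10.078, 95.1, 0, 90], TCP at [0.129, -0.535, 0.195] pointing down, gripper open.
Joint ranges: [-179.16, 179.16], [-48.56, 103.87], [-65.8, 70.77], [-126.05, 130.52], [-82.76, 87.17], [-180, 180]. Speed limits (degrees/s): [127.2, 127.2, 147.25, 180, 180, 180].

### API

Orientations are given as [roll, pitch, yaw] about the fixed x, y, z axes, in that order (R = Rz(yaw) Ry(pitch) Rx(roll)).
In Python, from workcell import bot, camera, camera_model, ticket gives the robot as it stands.
- The arm moves only by the tool send_rows, never from a script. Its argument "targets" is text: rows parted by semicolons, each of 5 numbers parted by spaces: the shift along the tool's x, y, z in mm, then the turn about the tool's z in degrees, then the closure in counts, from 0 (fully open) to 255 (shut). A call has 1 to 20 rows; each row is the pose to reach, as a shift and turn from the pose commanded when the call began, along the tool's axes at that moment; what a row does not reach only later rows make up. A row lasts 1/8 s, in which the tool goes at most 62.5 mm and 10.7 degrees, less where a joint would pass 70% of its speed; a pose out of reach is approached as far as the arm can. A call with a gripper value outside its range is refused whole. The fingers move at their own pace and stop on an object; "newtons" is the grip in N (left out, the last holds). Time passes only in rows, so rows that repeat a pose let the fingers close. It gives the time, the measured TCP pose, the force, the opening and the grip force at its end, in the units of the state.
- bot.get_obs(): the state, without advancing time (a new reading comes with each control period).
- camera(name): name is "scene" or "top" or "wrist"; returns the picture (480x640x3 uint8, blue, green, red); there is no depth.
- camera_model(name): a dict with "K" (3x3 intrinsics, pixels), "dist_coeffs" ([k1, k2, p1, p2, k3] as OpenCV has them; the pictures are not rectified), "pose" (4x4, takes a point from camera to world coordinates); the wrist camera has in their place "T_tool_cam" (4x4, takes a point from camera to tool coordinates, whose origin is the TCP and whose axes are the flange's). Camera axes: x right, y down, z forward; pixel columns grow to the right and rows downward; lengths in m; the calibration is good to about 2 mm. A picture is of the moment at which its call begins: read the wrist's pose just before it. camera_model takes no time and is no camera call.
- ticket.job_done(): hands the job in; it is judged then, once.
The state is a dict: "time": time; "q": joint angles; "qd": joint speeds; "joint_efforts": joint torques, N m; "ee_pos": TCP position; "tcp_rot": TCP orientation; "wrist_force": force on the tool from outside, world axes, zero at the start; "torque": the same for the moment, N m; "opening": finger opening in m; "grasp_force": force on a finger pad.
Only numpy, scipy, OpenCV 4.12 (cv2) and the standard library are available. Lean on these libraries where they do the work, as an engineer would, in place of code of your own. Each camera call takes 0.05 s, during which the arm holds its last target. There are 200 camera calls.

## Working session

There is one attempt and no reset: what is moved stays moved. The work goes in short steps, Python scripts to look and compute and a tool call to move; the robot and the scene stay as the last step left them, time stands still between calls to the robot, and variables do not carry over. Pictures are saved under pics/ and viewed, at most 14 in all, crops included, and the job is handed in when it is done.

Besides the shell and the picture viewer there is one more tool, called after "Request:" by a JSON object that holds its "fn" and its "kwargs". send_rows: Moves the arm, as the interface text tells. Its arguments: {"type":"object","properties":{"targets":{"type":"string"},"newtons":{"type":"number"}},"required":["targets"]}

```bash
mkdir -p pics; python3 - <<'E'
from workcell import bot,camera,camera_model
import cv2,numpy as np
print(bot.get_obs()); print(bot.hold_point_z)
for n in("top","scene"):
    cv2.imwrite(f"pics/{n}0.png",camera(n))
    m=camera_model(n);print(n,m)
print(camera_model("wrist"))
E
```

```text
{'time': 0.0, 'q': array([-7.64312915e+01,  5.01139187e+00,  1.00317157e+01,  9.50980097e+01,
       -4.77095700e-04,  9.00007451e+01]), 'qd': array([ 0.04887472, -0.01443313, -0.06821017,  0.01822341,  0.02016631,
        0.06634189]), 'joint_efforts': array([-9.91179149e-04, -5.20381057e+01,  4.64806330e+01,  1.61302550e-02,
       -1.34362713e-04, -6.74567900e-06]), 'ee_pos': array([ 0.12896729, -0.53437499,  0.19475577]), 'tcp_rot': array([-1.79922314e+02,  4.78105502e-04,  1.35679640e+01]), 'wrist_force': array([ 1.21726858,  0.14173735, -0.02265806]), 'torque': array([-0.00340287, -0.04960238, -0.00301608]), 'grasp_force': 0.0, 'opening': 0.08518987218976698}
0.0187
top {'K': array([[517.69087097,   0.        , 322.88661939],
       [  0.        , 517.69087097, 244.06095124],
       [  0.        ,   0.        ,   1.        ]]), 'dist_coeffs': array([-0.14306301,  0.        ,  0.        ,  0.        ,  0.        ]), 'pose': array([[-0.01980635, -0.98265083,  0.1844046 ,  0.45004645],
       [-0.99954682,  0.02364341,  0.01863204, -0.01816072],
       [-0.02266874, -0.18395199, -
[... 504 characters left out ...]
963, -0.65135835,  0.72779617],
       [ 0.        ,  0.        ,  0.        ,  1.        ]])}
{'K': array([[350.4522162 ,   0.        , 317.39868904],
       [  0.        , 350.4522162 , 247.37041954],
       [  0.        ,   0.        ,   1.        ]]), 'dist_coeffs': array([-0.03504712,  0.        ,  0.        ,  0.        ,  0.        ]), 'T_tool_cam': array([[-8.37804333e-04, -9.57647111e-01, -2.87943240e-01,
         7.27434842e-02],
       [ 9.99999644e-01, -7.72037127e-04, -3.41959446e-04,
        -7.34215299e-04],
       [ 1.05173603e-04, -2.87943424e-01,  9.57647416e-01,
        -1.77568715e-01],
       [ 0.00000000e+00,  0.00000000e+00,  0.00000000e+00,
         1.00000000e+00]])}
```

View pics/top0.png

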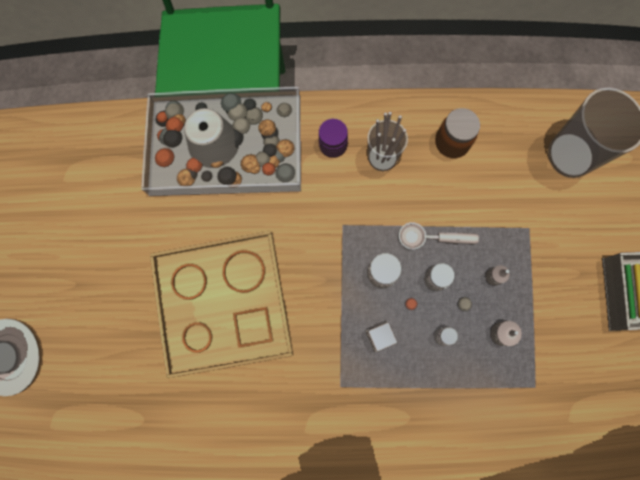

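View pics/scene0.png

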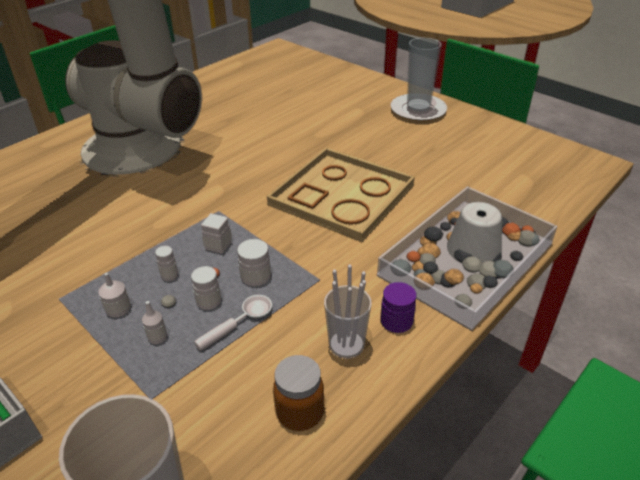

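The candidates in the top picture are:
- **Flat white caps:** large (385,269), medium (441,276), square (382,337), small (448,336).
- **Nozzled glue bottles:** (500,274) and (509,333).
- **Purple look-alike:** (333,138).
- **Scoop bowl:** (412,236).
- **Wells:** medium (190,281), large (244,271), small (198,337), square (254,327).

I'll check the choice in enlarged crops.

```bash
python3 - <<'E'
import cv2
i=cv2.imread("pics/top0.png")
cv2.imwrite("pics/c1.png",cv2.resize(i[245:365,350:530],None,fx=4.4,fy=4.4,interpolation=cv2.INTER_CUBIC))
cv2.imwrite("pics/c2.png",cv2.resize(i[230:380,145:300],None,fx=4,fy=4,interpolation=cv2.INTER_CUBIC))
E
```

```text
(no output)
```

View pics/c1.png

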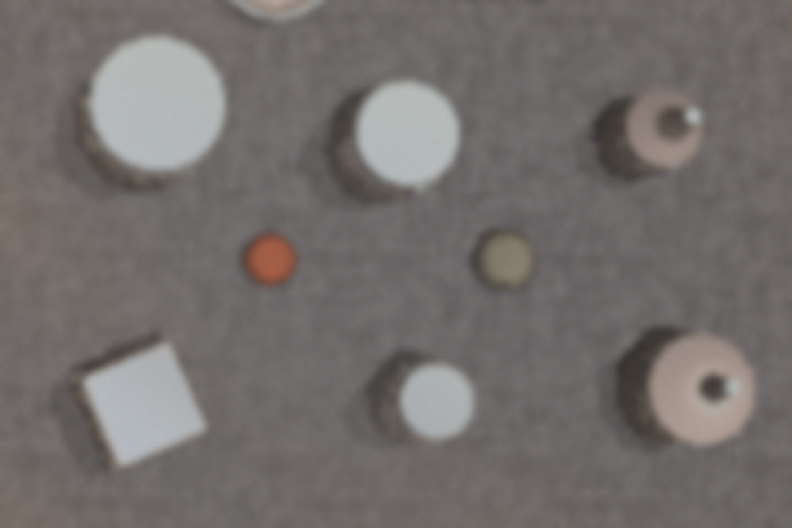

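View pics/c2.png

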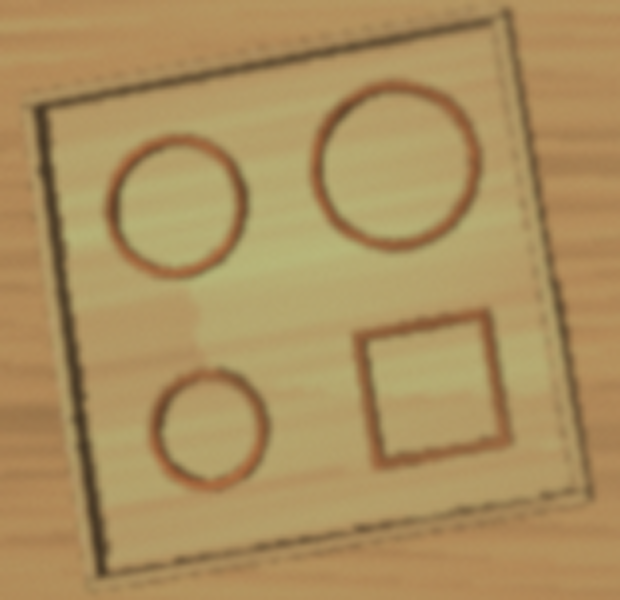

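```bash
cat > h.py <<'E'
import cv2,numpy as np
from workcell import bot,camera,camera_model
def ray(m,T,uv,z):
    p=cv2.undistortPoints(np.array(uv,float).reshape(-1,1,2),m["K"],m["dist_coeffs"]).reshape(-1,2)
    d=np.c_[p,np.ones(len(p))]@T[:3,:3].T
    return T[:3,3]+d*((z-T[2,3])/d[:,2])[:,None]
def rel(o,w): # world -> tool
    from scipy.spatial.transform import Rotation as R
    return R.from_euler('xyz',o['tcp_rot'],degrees=True).inv().apply(np.array(w)-o['ee_pos'])*1000
E
python3 - <<'E'
from h import *
m=camera_model("top");T=m["pose"]
c1=lambda a:(np.array(a,float)+.5)/4.4-.5+[350,245]
c2=lambda a:(np.array(a,float)+.5)/4-.5+[145,230]
f=lambda n,uv,z:print(n,(ray(m,T,uv,z)[:,:2]*1000).round(1).tolist())
f("large",c1((158,103)),.069);f("med",c1((408,133)),.067);f("small",c1((437,401)),.063)
s=ray(m,T,c1([(167,342),(206,425),(120,467),(82,381)]),.065)[:,:2]
print("square",s.mean(0)*1000,[np.degrees(np.arctan2(*(s[(i+1)%4]-s[i])[::-1])) for i in range(4)])
f("gs",c1((664,129)),.049);f("gm",c1((702,389)),.049)
f("wm",c2((177,206)),.014);f("wl",c2((396,166)),.014);f("ws",c2((210,430)),.014)
s=ray(m,T,c2([(487,310),(512,440),(378,467),(355,333)]),.014)[:,:2]
print("wsq",s.mean(0)*1000,[np.degrees(np.arctan2(*(s[(i+1)%4]-s[i])[::-1])) for i in range(4)])
E
```

```text
large [[572.0, -108.9]]
med [[557.9, -207.7]]
small [[452.8, -214.2]]
square [455.11000003 -99.33817414] [np.float64(-156.704594887365), np.float64(114.19376542975306), np.float64(22.226889303199428), np.float64(-67.02308386245174)]
gs [[558.7, -317.0]]
gm [[453.7, -325.1]]
wm [[563.0, 250.5]]
wl [[579.7, 147.4]]
ws [[459.6, 233.1]]
wsq [477.84509822 130.16195653] [np.float64(-169.33940595719747), np.float64(100.52678066900455), np.float64(10.052197125950437), np.float64(-81.1038421434618)]
```

Request:
{"fn": "send_rows", "kwargs": {"targets": "530 -310 0 3.6 0;530 -310 0 3.6 0;530 -310 0 3.6 0;530 -310 0 3.6 0;530 -310 0 3.6 0;530 -310 0 3.6 0;530 -310 0 3.6 0;530 -310 0 3.6 0;530 -310 0 3.6 0;530 -310 0 3.6 0;530 -310 0 3.6 0;530 -310 0 3.6 0;530 -310 0 3.6 0;530 -310 0 3.6 0;530 -310 0 3.6 0;530 -310 0 3.6 0;530 -310 0 3.6 0;530 -310 0 3.6 0", "newtons": 30}}

```text
time: 2.35
ee_pos: [0.5715, -0.109, 0.1955]
tcp_rot: [-180.0, 0.0, 10.0]
wrist_force: [0.4, 0.3, -0.5]
opening: 0.0849
grasp_force: 0.0
```

```bash
cat > look.py <<'E'
import sys
from h import *
from scipy.spatial.transform import Rotation as R
o=bot.get_obs();im=camera("wrist");m=camera_model("wrist")
T=np.eye(4);T[:3,:3]=R.from_euler('xyz',o['tcp_rot'],degrees=True).as_matrix();T[:3,3]=o['ee_pos'];T=T@m["T_tool_cam"]
np.savez(f"pics/{sys.argv[1]}.npz",T=T);cv2.imwrite(f"pics/{sys.argv[1]}.png",im)
print(o['time'],o['ee_pos'],o['tcp_rot'],o['q'])
E
python3 look.py w1
```

```text
2.35 [ 0.57149626 -0.10895124  0.19545753] [-1.79997862e+02  3.19164976e-03  9.96967419e+00] [-1.07939487e+01  9.44667687e+00  1.50020853e+01  9.55591508e+01
  8.67872022e-04  1.59236377e+02]
```

View pics/w1.png

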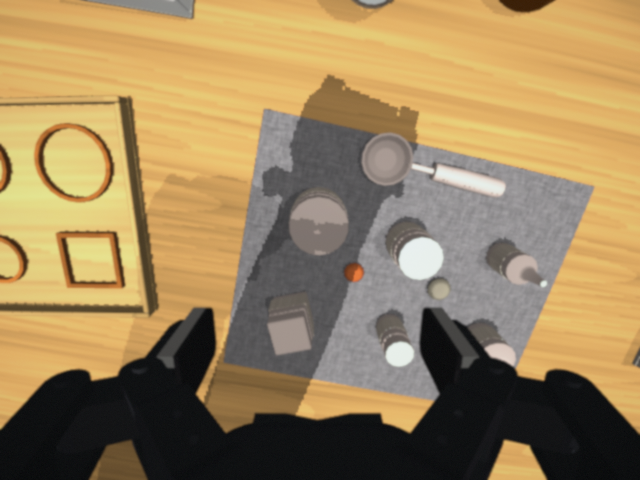

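```bash
python3 - <<'E'
from h import *
m=camera_model("wrist");T=np.load("pics/w1.npz")["T"]
for n,uv,z in[("L",(319,223),.069),("M",(421,258),.067),("Sq",(291,337),.065),("S",(399,354),.063),("scoop",(387,160),.02),("h1",(436,173),.015),("h2",(503,188),.015),("wl",(74,162),.014),("wsq",(90,260),.014)]:
    print(n,(ray(m,T,uv,z)[0,:2]*1000).round(1))
E
```

```text
L [ 575.4 -108.9]
M [ 558.7 -207.5]
Sq [ 455.3 -101.8]
S [ 453.4 -213.5]
scoop [ 638.4 -165.8]
h1 [ 634.6 -218.5]
h2 [ 632.4 -290.8]
wl [583.2 144.8]
wsq [479.3 129.3]
```

Request:
{"fn": "send_rows", "kwargs": {"targets": "1 0 0 -125 0;1 0 0 -125 0;1 0 0 -125 0;1 0 0 -125 0;1 0 0 -125 0;1 0 0 -125 0;1 0 0 -125 0;1 0 0 -125 0;1 0 0 -125 0;1 0 0 -125 0;1 0 0 -125 0;1 0 0 -125 0;1 0 0 -125 0;1 0 50 -125 0;1 0 90 -125 0;1 0 110 -125 0;1 0 130 -125 0;1 0 150 -125 0;1 0 163 -125 0;1 0 163 -125 0"}}

```text
time: 4.9
ee_pos: [0.5719, -0.1087, 0.0317]
tcp_rot: [-179.9, -0.1, 134.9]
wrist_force: [-0.9, 0.3, -0.7]
opening: 0.0852
grasp_force: 0.0
```

Request:
{"fn": "send_rows", "kwargs": {"targets": "0 0 0 0 60;0 0 0 0 80;0 0 0 0 255;0 0 0 0 255;0 0 0 0 255;0 0 0 0 255;0 0 0 0 255;0 0 0 0 255;0 0 -5 0 255;0 0 -15 0 255;0 0 -30 0 255;0 0 -50 0 255;0 0 -75 0 255;0 0 -100 0 255;0 0 -110 0 255;0 0 -110 0 255", "newtons": 30}}

```text
time: 6.9
ee_pos: [0.5728, -0.1089, 0.1431]
tcp_rot: [180.0, 0.1, 135.0]
wrist_force: [-1.0, -0.1, 0.2]
opening: -0.0
grasp_force: 0.0
```

```bash
python3 look.py w2; python3 -c "
from h import *
i=camera('scene');w=cv2.imread('pics/w2.png')
cv2.imwrite('pics/x2.png',np.hstack([cv2.resize(i[150:400,30:430],(480,300)),cv2.resize(w,(320,240),interpolation=cv2.INTER_AREA).copy()[:,:] if 0 else cv2.copyMakeBorder(cv2.resize(w,(320,240)),0,60,0,0,0)]))"
```

```text
6.9 [ 0.57284382 -0.10885636  0.14312142] [1.79962077e+02 5.22022772e-02 1.34967373e+02] [-1.07605836e+01  8.70243742e+00  8.35545884e+00  8.95885275e+01
  1.94238567e-03  3.42720273e+01]
```

View pics/x2.png

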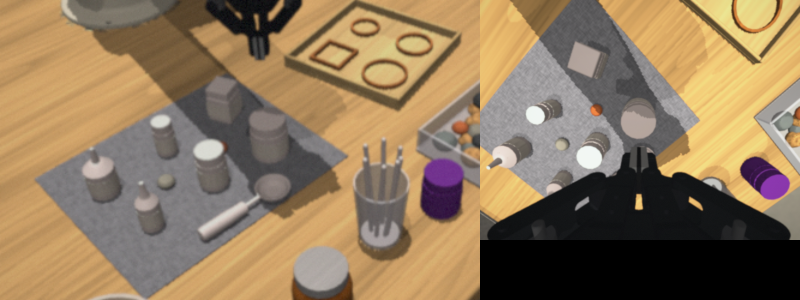

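```bash
python3 - <<'E'
from h import *
m=camera_model("scene");Ti=np.linalg.inv(m["pose"])
P=np.array([[.573,-.109,.143],[.573,-.109,.069],[.573,-.109,.003],[.573,-.109,.162]])
print(cv2.projectPoints(P,cv2.Rodrigues(Ti[:3,:3])[0],Ti[:3,3],m["K"],m["dist_coeffs"])[0].reshape(-1,2))
m=camera_model("wrist");T=np.load("pics/w2.npz")["T"];Ti=np.linalg.inv(T)
print(cv2.projectPoints(P,cv2.Rodrigues(Ti[:3,:3])[0],Ti[:3,3],m["K"],m["dist_coeffs"])[0].reshape(-1,2))
print(bot.get_obs())
E
```

```text
[[248.74692436 213.76370007]
 [252.62254728 247.28295076]
 [255.79739691 274.60159453]
 [247.6929313  204.61510755]]
[[317.73463896 284.26619588]
 [317.57320886 245.78778014]
 [317.48841192 225.5902251 ]
 [317.79724327 299.19839461]]
{'time': 7.0, 'q': array([-1.07603505e+01,  8.74708897e+00,  8.23716148e+00,  8.95569305e+01,
        1.58356954e-03,  3.42720464e+01]), 'qd': array([-0.01997034,  0.15841021, -0.5148224 , -0.081868  , -0.10047461,
        0.01192429]), 'joint_efforts': array([ 4.30830260e-03, -5.76951241e+01,  4.80065238e+01,  5.37841511e-02,
        1.92861467e-04,  2.75217118e-06]), 'ee_pos': array([ 0.57220431, -0.10873446,  0.14159559]), 'tcp_rot': array([-1.79963659e+02, -5.61413535e-02,  1.34967584e+02]), 'wrist_force': array([-0.91141869,  0.48349383, -1.06809591]), 'torque': array([-0.00343961, -0.02430888, -0.05188375]), 'grasp_force': 0.0, 'opening': 1.1048754888682002e-05}
```

```bash
python3 - <<'E'
from h import *
i=camera("scene");w=cv2.imread("pics/w2.png")
a=cv2.resize(i[150:290,190:310],None,fx=4,fy=4,interpolation=cv2.INTER_CUBIC)
b=cv2.resize(w[200:387,270:370],(300,560),interpolation=cv2.INTER_CUBIC)
cv2.imwrite("pics/x3.png",np.hstack([a,b]))
E
```

```text
(no output)
```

View pics/x3.png

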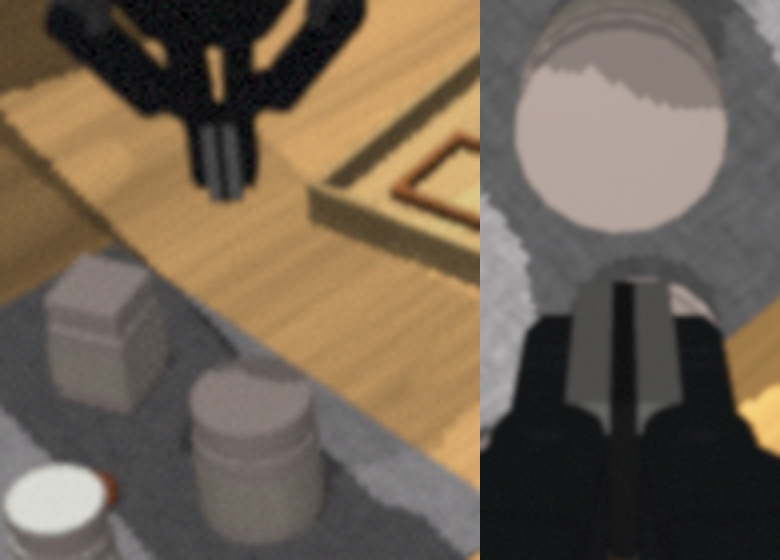

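```bash
python3 - <<'E'
from h import *
S=camera_model("scene");W=camera_model("wrist");Tw=np.load("pics/w2.npz")["T"]
c,s=np.cos(np.radians(135)),np.sin(np.radians(135))
for n,m,T,sg in(("scene",S,S["pose"],-1),("wrist",W,Tw,1)):
  Ti=np.linalg.inv(T)
  for back in(0,.01,.02,.03,.04):
    P=np.array([[.5725+sg*.011*c,-.1088+sg*.011*s,.1423+back]])
    print(n,back,cv2.projectPoints(P,cv2.Rodrigues(Ti[:3,:3])[0],Ti[:3,3],m["K"],m["dist_coeffs"])[0].ravel())
E
```

```text
scene 0 [248.34130041 217.94048267]
scene 0.01 [247.78217111 213.14469614]
scene 0.02 [247.21588406 208.28353916]
scene 0.03 [246.64231378 203.35576857]
scene 0.04 [246.06133231 198.36011267]
wrist 0 [317.3151458  264.01155372]
wrist 0.01 [317.32469719 270.53816685]
wrist 0.02 [317.33532575 277.79871396]
wrist 0.03 [317.34722343 285.92358485]
wrist 0.04 [317.36063036 295.07577179]
```

The visible tips sit about 38 mm behind the reported TCP in both views, so the fingers closed above the cap. I'll go about 38 mm lower and watch the force.

Request:
{"fn": "send_rows", "kwargs": {"targets": "0 0 0 0 0;0 0 0 0 0;0 0 0 0 0;0 0 0 0 0;0 0 0 0 0;0 0 0 0 0;0 0 30 0 0;0 0 60 0 0;0 0 80 0 0;0 0 95 0 0;0 0 110 0 0;0 0 118 0 0;0 0 126 0 0;0 0 126 0 0"}}

```text
time: 8.8
ee_pos: [0.5723, -0.1088, 0.0161]
tcp_rot: [-180.0, -0.0, 135.0]
wrist_force: [0.3, -0.5, -0.1]
opening: 0.0852
grasp_force: 0.0
```

Request:
{"fn": "send_rows", "kwargs": {"targets": "0 0 5 0 0;0 0 10 0 0;0 0 15 0 0;0 0 20 0 0;0 0 20 0 0"}}

```text
time: 9.43
ee_pos: [0.5722, -0.1087, -0.0041]
tcp_rot: [-180.0, -0.0, 135.0]
wrist_force: [0.3, 0.5, -0.8]
opening: 0.0854
grasp_force: 0.0
```

Request:
{"fn": "send_rows", "kwargs": {"targets": "0 0 0 0 60;0 0 0 0 70;0 0 0 0 80;0 0 0 0 90;0 0 0 0 100;0 0 0 0 120;0 0 0 0 140;0 0 0 0 160;0 0 0 0 160", "newtons": 30}}

```text
time: 10.55
ee_pos: [0.5727, -0.1088, -0.003]
tcp_rot: [180.0, 0.0, 135.0]
wrist_force: [-2.1, 0.7, 5.6]
opening: 0.055
grasp_force: 31.6
```

Request:
{"fn": "send_rows", "kwargs": {"targets": "0 0 -5 0 160;0 0 -15 0 160;0 0 -35 0 160;0 0 -60 0 160;0 0 -85 0 160;10 11 -100 0 160;30 32 -100 0 160;55 59 -100 0 160;80 85 -100 0 160;105 112 -100 0 160;130 139 -100 0 160;152 162 -100 0 160;168 179 -100 0 160;175 187 -100 0 160;175 187 -100 0 160;175 187 -100 0 160"}}

```text
time: 12.55
ee_pos: [0.5811, 0.1466, 0.0965]
tcp_rot: [-180.0, 0.0, 134.9]
wrist_force: [-0.2, -0.7, -1.5]
opening: 0.0549
grasp_force: 32.2
```

```bash
python3 look.py w4; python3 - <<'E'
from h import *
i=camera("top");w=cv2.imread("pics/w4.png")
a=cv2.resize(i[220:380,140:300],(480,480),interpolation=cv2.INTER_CUBIC)
cv2.imwrite("pics/x4.png",np.hstack([a,cv2.copyMakeBorder(cv2.resize(w,(320,240)),0,240,0,0,0)]))
E
```

```text
12.55 [0.58106807 0.14655791 0.09645332] [-1.79983455e+02  2.68381105e-03  1.34936708e+02] [ 1.41617463e+01  1.08989057e+01  5.70989051e+00  8.48238265e+01
 -1.07711982e-02  5.92250400e+01]
```

View pics/x4.png

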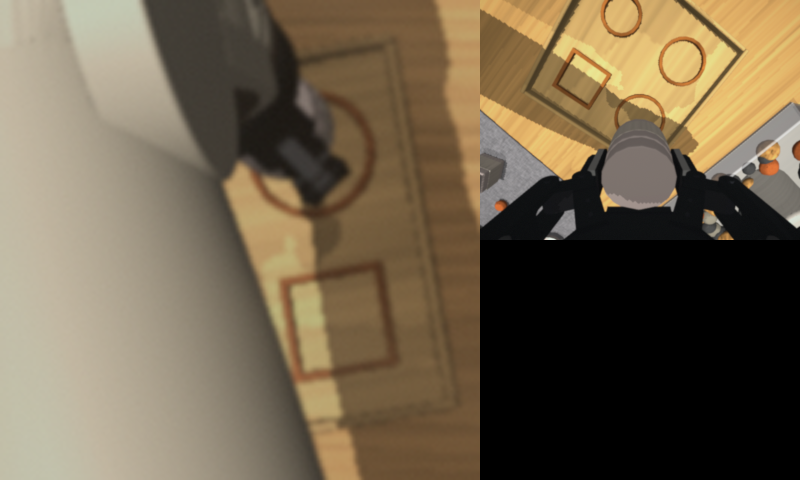

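The large pot is held upright over its well (wrist ring at about (640,115) in the combined picture), so I'll lower it.

Request:
{"fn": "send_rows", "kwargs": {"targets": "0 0 20 0 160;0 0 45 0 160;0 0 65 0 160;0 0 78 0 160;0 0 86 0 160;0 0 91 0 160;0 0 95 0 160;0 0 95 0 160;0 0 95 0 160"}}

```text
time: 13.78
ee_pos: [0.5814, 0.1473, 0.0019]
tcp_rot: [180.0, 0.0, 135.0]
wrist_force: [-0.9, -0.4, -1.1]
opening: 0.0549
grasp_force: 32.2
```

Request:
{"fn": "send_rows", "kwargs": {"targets": "0 0 0 0 120;0 0 0 0 80;0 0 0 0 60;0 0 0 0 40;0 0 0 0 30;0 0 -15 0 30;0 0 -40 0 30;0 0 -70 0 0;0 0 -100 0 0;0 0 -130 0 0;0 0 -130 0 0"}}

```text
time: 15.15
ee_pos: [0.5825, 0.1475, 0.1353]
tcp_rot: [179.7, 0.2, 135.0]
wrist_force: [-0.1, -0.1, -0.5]
opening: 0.0852
grasp_force: 0.0
```

Request:
{"fn": "send_rows", "kwargs": {"targets": "-86 -264 0 22 0;-86 -264 0 22 0;-86 -264 0 22 0;-86 -264 0 22 0;-86 -264 0 22 0;-86 -264 0 22 0;-86 -264 0 22 0;-86 -264 40 22 0;-86 -264 70 22 0;-86 -264 95 22 0;-86 -264 115 22 0;-86 -264 130 22 0;-86 -264 138 22 0;-86 -264 138 22 0;-86 -264 138 22 0"}}

```text
time: 17.02
ee_pos: [0.4556, -0.1003, -0.0058]
tcp_rot: [180.0, 0.0, 113.0]
wrist_force: [-0.0, 0.2, 0.3]
opening: 0.0853
grasp_force: 0.0
```

Request:
{"fn": "send_rows", "kwargs": {"targets": "0 0 0 0 60;0 0 0 0 80;0 0 0 0 100;0 0 0 0 110;0 0 0 0 120;0 0 0 0 130;0 0 0 0 140;0 0 0 0 160;0 0 0 0 180;0 0 0 0 180;0 0 0 0 180"}}

```text
time: 18.4
ee_pos: [0.4553, -0.1003, -0.0063]
tcp_rot: [180.0, 0.0, 113.0]
wrist_force: [-0.8, -0.3, 4.7]
opening: 0.0392
grasp_force: 31.2
```

Request:
{"fn": "send_rows", "kwargs": {"targets": "0 0 -5 0 180;0 0 -15 0 180;0 0 -35 0 180;0 0 -60 0 180;0 0 -85 0 180;10 5 -100 3 180;30 16 -100 6 180;60 32 -100 10 180;90 49 -100 13 180;120 65 -100 13 180;150 81 -100 13 180;180 97 -100 13 180;197 107 -100 13 180;203 110 -100 13 180;203 110 -100 13 180;203 110 -100 13 180"}}

```text
time: 20.4
ee_pos: [0.4771, 0.1289, 0.0936]
tcp_rot: [-180.0, 0.0, 99.9]
wrist_force: [0.1, -0.2, -1.4]
opening: 0.0393
grasp_force: 30.6
```

Request:
{"fn": "send_rows", "kwargs": {"targets": "0 0 20 0 180;0 0 45 0 180;0 0 65 0 180;0 0 78 0 180;0 0 86 0 180;0 0 92 0 180;0 0 96 0 180;0 0 96 0 180;0 0 96 0 180"}}

```text
time: 21.52
ee_pos: [0.4774, 0.1297, -0.0022]
tcp_rot: [180.0, -0.0, 100.0]
wrist_force: [-0.1, -0.2, -1.7]
opening: 0.0394
grasp_force: 30.6
```

Request:
{"fn": "send_rows", "kwargs": {"targets": "0 0 0 0 160;0 0 0 0 120;0 0 0 0 90;0 0 0 0 70;0 0 0 0 60;0 0 -15 0 60;0 0 -40 0 60;0 0 -70 0 0;0 0 -100 0 0;0 0 -130 0 0;0 0 -130 0 0"}}

```text
time: 22.9
ee_pos: [0.4785, 0.1299, 0.1309]
tcp_rot: [179.7, -0.0, 100.0]
wrist_force: [-0.7, -0.2, 0.8]
opening: 0.0854
grasp_force: 0.0
```

Request:
{"fn": "send_rows", "kwargs": {"targets": "-346 21 0 -50 0;-346 21 0 -50 0;-346 21 0 -50 0;-346 21 0 -50 0;-346 21 0 -50 0;-346 21 0 -50 0;-346 21 0 -50 0;-346 21 0 -50 0;-346 21 0 -50 0;-346 21 40 -50 0;-346 21 70 -50 0;-346 21 95 -50 0;-346 21 115 -50 0;-346 21 127 -50 0;-346 21 133 -50 0;-346 21 133 -50 0;-346 21 133 -50 0"}}

```text
time: 25.02
ee_pos: [0.5582, -0.2077, -0.0047]
tcp_rot: [180.0, 0.1, 150.0]
wrist_force: [0.2, -0.1, 0.2]
opening: 0.0854
grasp_force: 0.0
```

Request:
{"fn": "send_rows", "kwargs": {"targets": "0 0 0 0 60;0 0 0 0 80;0 0 0 0 100;0 0 0 0 110;0 0 0 0 120;0 0 0 0 130;0 0 0 0 140;0 0 0 0 160;0 0 0 0 180;0 0 0 0 180;0 0 0 0 180"}}

```text
time: 26.4
ee_pos: [0.5579, -0.2076, -0.0053]
tcp_rot: [-180.0, 0.0, 150.0]
wrist_force: [0.2, -1.5, 5.0]
opening: 0.0425
grasp_force: 30.8
```

Request:
{"fn": "send_rows", "kwargs": {"targets": "0 0 -5 0 180;0 0 -15 0 180;0 0 -35 0 180;0 0 -60 0 180;0 0 -90 0 180;8 14 -105 0 180;25 44 -105 0 180;46 82 -105 0 180;70 124 -105 0 180;94 167 -105 0 180;118 209 -105 0 180;142 252 -105 0 180;166 295 -105 0 180;190 337 -105 0 180;208 369 -105 0 180;220 390 -105 0 180;225 399 -105 0 180;225 399 -105 0 180;225 399 -105 0 180"}}

```text
time: 28.78
ee_pos: [0.5628, 0.2495, 0.0995]
tcp_rot: [-180.0, 0.0, 149.9]
wrist_force: [-0.9, -0.8, -1.6]
opening: 0.043
grasp_force: 30.7
```

Request:
{"fn": "send_rows", "kwargs": {"targets": "0 0 20 0 180;0 0 45 0 180;0 0 65 0 180;0 0 80 0 180;0 0 90 0 180;0 0 97 0 180;0 0 101 0 180;0 0 101 0 180;0 0 101 0 180"}}

```text
time: 29.9
ee_pos: [0.5629, 0.2506, -0.0011]
tcp_rot: [180.0, 0.0, 150.0]
wrist_force: [0.0, -0.2, -1.4]
opening: 0.043
grasp_force: 30.7
```

Request:
{"fn": "send_rows", "kwargs": {"targets": "0 0 0 0 160;0 0 0 0 120;0 0 0 0 90;0 0 0 0 70;0 0 0 0 50;0 0 -15 0 50;0 0 -40 0 50;0 0 -70 0 0;0 0 -100 0 0;0 0 -130 0 0;0 0 -130 0 0"}}

```text
time: 31.28
ee_pos: [0.564, 0.251, 0.1324]
tcp_rot: [179.8, 0.2, 150.0]
wrist_force: [0.1, 0.5, -0.8]
opening: 0.0855
grasp_force: 0.0
```

Request:
{"fn": "send_rows", "kwargs": {"targets": "-137 -457 0 0 0;-137 -457 0 0 0;-137 -457 0 0 0;-137 -457 0 0 0;-137 -457 0 0 0;-137 -457 0 0 0;-137 -457 0 0 0;-137 -457 0 0 0;-137 -457 0 0 0;-137 -457 0 0 0;-137 -457 40 0 0;-137 -457 70 0 0;-137 -457 95 0 0;-137 -457 115 0 0;-137 -457 130 0 0;-137 -457 139 0 0;-137 -457 139 0 0;-137 -457 139 0 0"}}

```text
time: 33.52
ee_pos: [0.453, -0.2139, -0.0098]
tcp_rot: [180.0, 0.1, 150.0]
wrist_force: [0.5, 0.9, -0.0]
opening: 0.0853
grasp_force: 0.0
```

Request:
{"fn": "send_rows", "kwargs": {"targets": "0 0 0 0 60;0 0 0 0 80;0 0 0 0 100;0 0 0 0 110;0 0 0 0 120;0 0 0 0 130;0 0 0 0 140;0 0 0 0 160;0 0 0 0 180;0 0 0 0 200;0 0 0 0 200;0 0 0 0 200"}}

```text
time: 35.02
ee_pos: [0.4526, -0.2138, -0.0104]
tcp_rot: [-180.0, 0.0, 150.0]
wrist_force: [0.4, -1.0, 3.4]
opening: 0.031
grasp_force: 29.8
```

Request:
{"fn": "send_rows", "kwargs": {"targets": "0 0 -5 0 200;0 0 -15 0 200;0 0 -35 0 200;0 0 -60 0 200;0 0 -90 0 200;8 14 -105 0 200;25 44 -105 0 200;46 82 -105 0 200;70 125 -105 0 200;94 168 -105 0 200;118 211 -105 0 200;142 254 -105 0 200;166 297 -105 0 200;188 337 -105 0 200;204 366 -105 0 200;214 384 -105 0 200;218 391 -105 0 200;218 391 -105 0 200;218 391 -105 0 200"}}

```text
time: 37.4
ee_pos: [0.4596, 0.233, 0.0946]
tcp_rot: [-180.0, 0.0, 149.9]
wrist_force: [-0.3, -0.1, -0.0]
opening: 0.031
grasp_force: 29.8
```

Request:
{"fn": "send_rows", "kwargs": {"targets": "0 0 20 0 200;0 0 45 0 200;0 0 65 0 200;0 0 80 0 200;0 0 90 0 200;0 0 97 0 200;0 0 101 0 200;0 0 101 0 200;0 0 101 0 200"}}

```text
time: 38.52
ee_pos: [0.4597, 0.234, -0.0061]
tcp_rot: [180.0, 0.0, 150.0]
wrist_force: [-0.4, -0.4, -0.2]
opening: 0.0305
grasp_force: 29.8
```

Request:
{"fn": "send_rows", "kwargs": {"targets": "0 0 0 0 180;0 0 0 0 150;0 0 0 0 120;0 0 0 0 90;0 0 0 0 70;0 0 -15 0 70;0 0 -40 0 70;0 0 -70 0 0;0 0 -100 0 0;0 0 -150 0 0;-60 -200 -150 0 0;-120 -250 -150 0 0;-120 -300 -150 0 0;-120 -300 -150 0 0;-120 -300 -150 0 0;-120 -300 -150 0 0;-120 -300 -150 0 0;-120 -300 -150 0 0"}}

```text
time: 40.78
ee_pos: [0.4136, -0.0848, 0.1438]
tcp_rot: [180.0, 0.0, 150.0]
wrist_force: [0.0, -1.2, 0.6]
opening: 0.0853
grasp_force: 0.0
```

```bash
python3 - <<'E'
from h import *
i=camera("top");cv2.imwrite("pics/topf.png",i)
a=cv2.resize(i[225:385,140:300],(480,480),interpolation=cv2.INTER_CUBIC)
b=cv2.resize(camera("scene"),(320,240))
cv2.imwrite("pics/x5.png",np.hstack([a,cv2.copyMakeBorder(b,0,240,0,0,0)]))
E
```

```text
(no output)
```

View pics/x5.png

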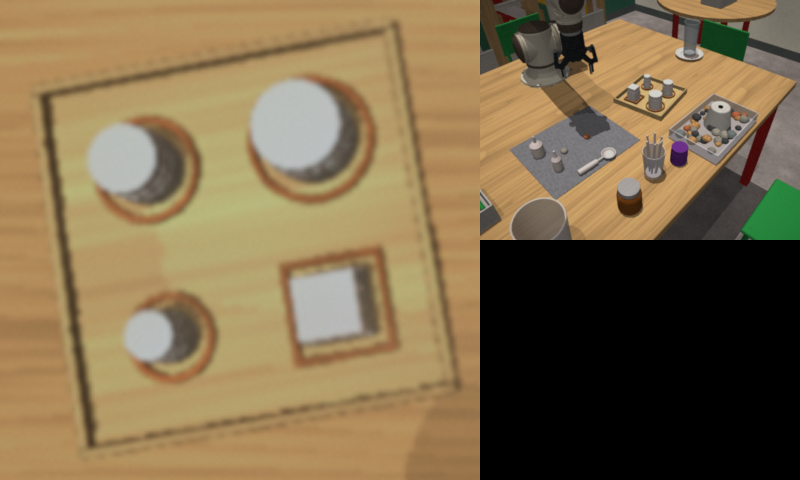

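The four pots stand in their wells: caps at crop (123,158), (295,125), (149,335) and (326,305). Both glue bottles still stand on the mat. I'll check the centres.

```bash
python3 - <<'E'
from h import *
m=camera_model("top")
for n,c,z,w in(("m",(123,158),.070,(563.1,250.7)),("l",(295,125),.072,(580.4,147.2)),("s",(149,335),.066,(459.6,233.4)),("q",(326,305),.068,(477,130))):
    print(n,(ray(m,m["pose"],(np.array(c)+.5)/3-.5+[140,225],z)[0,:2]*1000-w).round(1))
E
```

```text
m [ 0.1 -1.1]
l [-0.  0.]
s [ 0.9 -0.3]
q [-0.4 -0.6]
```

```bash
python3 -c "
from workcell import ticket
print(ticket.job_done())"
```

```text
the job is handed in; nothing more can be done
None
```

All four pots stand upright in their own wells, within about 1 mm of centre by the top camera. Both glue bottles were left standing, and the job is handed in at about 41 s with no verdict returned; the first grasp missed and was redone about 38 mm lower, because the finger tips sit that far behind the reported tool point.

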